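Rack the circuit module, then hold the trackball's tray in the ioniser's air

ROBOT

A 6-joint arm with a two-finger parallel gripper is mounted at the origin on the work surface. World frame = base frame: x ahead of the robot, y to its left, z up, the work surface at z = 0. Lengths are in mm, angles in rad, forces in N, time in s.
With the tool pointing down it reaches from about 275 to 1000 mm from the base axis. Payload 8.4 kg.
Tool frame: the origin (TCP) lies where the fingers leave the gripper's body, on its centre line; the fingertips stand 73 mm ahead of it and the grasp point (between the pads) lies 54 mm ahead of it (grip_point_offset is the distance from the TCP to the grasp point, in mm); z points along the fingers, y is the direction in which the jaws open and shut (so a half turn about z gives the same grasp; the last joint's range is limited). The gripper opens to 85 mm and grips with 20 to 120 N. Pads are 22 mm wide; open, the fingers measure 114 mm over their backs; the gripper's body (76 mm by 85 mm) begins 54 mm behind the grasp point. The pads swing forward as they close: fully open they stand 13 mm farther back than shut.
Start: joints at [-1.318, 0.353, 1.633, -0, 1.155, -0.002], TCP at [157.531, -604.824, 303.881] pointing down, gripper open.
Joint ranges: [-2.63, 2.63], [-0.92, 2.1], [0.06, 2.66], [-1.3, 4.44], [0, 2.69], [-3.02, 3.02]. Speed limits (rad/s): [2.22, 2.22, 2.79, 3.14, 3.14, 3.14].

INTERFACE

Orientations are given as [roll, pitch, yaw] about the fixed x, y, z axes, in that order (R = Rz(yaw) Ry(pitch) Rx(roll)).
In Python, from rig import sense, grab_frame, sign_off, grip_point_offset gives the robot as it stands. The module is installed in compiled form; this text tells all that it offers.
- The arm moves only by the tool drive_tool, never from a script. Its argument "targets" is one flat list of numbers, 7 for each row, row after row: the shift along the tool's x, y, z in m, then the turn, a rotation vector about the tool's x, y, z in rad, then the opening, from 0 (shut) to 1 (fully open). In form: [tx, ty, tz, wx, wy, wz, grip, tx, ty, tz, wx, wy, wz, grip, ...]. A call has 1 to 12 rows; each row is the pose to reach, as a shift and turn from the pose commanded when the call began, along the tool's axes at that moment; what a row does not reach only later rows make up. A row lasts 1/12 s, in which the tool goes at most 41.7 mm and 7.16 degrees, less where a joint would pass 70% of its speed; a pose out of reach is approached as far as the arm can. A call with a gripper value outside its range is refused whole. The fingers move at their own pace and stop on an object; "force" is the grip in N (left out, the last holds). Time passes only in rows, so rows that repeat a pose let the fingers close. It gives the time, the measured TCP pose, the force and the opening at its end, in the units of the state.
- sense(): the state, without advancing time (a new reading comes with each control period).
- grab_frame(name): name is "scene" or "top" or "wrist"; returns a dict with "color" (384x512x3 uint8, blue, green, red), "vertical_fov" (degrees; the focal length in pixels is half the picture's height over the tangent of half this angle, whatever the lens; pixels are square), "cx", "cy" (the principal point, pixels), "world_from_camera" (4x4, takes a point from camera to world coordinates). Camera axes: x right, y down, z forward; pixel columns grow to the right and rows downward; lengths in mm; the calibration is good to about 2 mm. A picture is of the moment at which its call begins. There is no depth.
- sign_off(): hands the job in, once; it reports no verdict.
The state is a dict: "clock": time; "qpos": joint angles; "qvel": joint speeds; "joint_efforts": joint torques, N m; "eef_pos": TCP position; "tcp_rot": TCP orientation; "contact_force": force on the tool from outside, world axes, zero at the start; "wrist_torque": the same for the moment, N m; "opening": opening from 0.0 (shut) to 1.0 (fully open).
Only numpy, scipy, OpenCV 4.12 (cv2) and the standard library are available. Lean on these libraries where they do the work, as an engineer would, in place of code of your own. Each camera call takes 0.05 s, during which the arm holds its last target. There are 200 camera calls.

TASK

A console trackball has been taken apart on the dark kit tray, and its loose ball must be freed of static and dust: first take the circuit module that leans on the tray's handle and stand it upright, connector edge down, fully home in a free slot of the board rack. Then lift the tray by its handle, keeping the loose ball in its round pocket all the way, and finish while holding the tray level and still in the ioniser's air stream, with the ball about 150 mm straight in front of the middle of the round grille; do not set it down or let go. Leave the two modules already in the rack, the solvent dispenser and the side cutters where they are.

Things in the scene. Friction and masses are not known exactly. Their poses are not given: they have to be found in the camera images.
- tray: Loose dark grey kit tray, 124 (its x) by 190 mm (its y), about 0.36 kg. Origin: centre of its underside; z up. Floor 3 mm thick, walls 3 mm thick, 14 mm high. A square aluminium bar handle (12 x 12 mm) runs along y over the middle, top 82 mm above the underside, on end posts at y = +-81.5 mm. The ball's pocket is on the +x side of the handle, the leaning module on the -x side.
- handle (a point): Middle of the tray's handle bar, 76 mm above the tray's underside, over the middle of the tray, which balances there; axes as the tray's. The bar is 12 mm thick across the tray's x, and free along y over 150 mm once the module is gone.
- pocket (a point): Where the ball's centre is in the middle of its pocket: 32 mm to +x and 22 mm up from the tray's origin; axes as the tray's. The pocket is a ring on the tray's floor, 34 mm inside diameter, with a rim only 4 mm high: the ball has about 5 mm of play and rolls out if the tray is tipped about 35 degrees or jerked.
- ball_center (a point): Centre of the trackball's ball, ivory-coloured plastic, 38 mm diameter, about 50 g, loose in the tray's pocket. Its top is 41 mm above the tray's underside. (Its axes turn as it rolls.)
- module: Loose circuit module (board in aluminium frame) leaning on the tray's handle: a slab 8 mm thick (x), 64 wide (y), 110 tall (z), 90 g. Origin: middle of its foot (connector) edge; z runs up the slab. At the start it leans about 30 degrees, foot on the tray's floor by the -x wall, +x face on the bar near its top, y along the bar. Its side rails can be gripped across the 64 mm at mid height.
- rack: Fixed black board rack, 143 (x) by 80 mm (y). Origin: centre of its underside on the bench; z up. Eight slots along y at x = -59.5 to 59.5 mm, pitch 17 mm, each 10.5 mm wide, 72 mm long, floor 6 mm up; ribs 29 mm high with bevelled tops, end walls 26 mm. The two slots at the +x end (x = 42.5, 59.5) hold modules, six are free. A module's width goes along y, either face forward.
- module_a: Loose module standing in the rack's slot at x = 42.5 mm, 8 x 64 x 110 mm, same form as the leaning one; origin in the middle of its foot, z up. Leave alone.
- module_b: Loose module standing in the rack's slot at x = 59.5 mm, 8 x 64 x 110 mm; origin in the middle of its foot, z up. Leave alone.
- ioniser: Fixed bench-top ionising blower: light grey box 75 mm deep (x), 150 mm wide (y), from 55 to 205 mm up, in a dark steel stand 100 mm deep and 200 mm wide over its side knobs. Origin: centre of the stand's underside on the bench; z up. Its round grille faces its own -x.
- outlet (a point): Centre of the ioniser's round grille (126 mm diameter), 130 mm above the bench, 41.5 mm to the ioniser's -x; axes as the ioniser's, so the air blows along -x and the ball belongs at about x = -150 mm, y = 0, z = 0 from this point.
- dispenser: Loose teal solvent dispenser with a steel press-top, 60 x 60 x 94 mm, origin under its centre, standing beyond the tray. Leave alone.
- cutters: Loose black-handled side cutters lying flat on the mat in front of the ioniser, about 112 mm long, 12 mm high; origin near the pivot. Leave alone.
Not all that is in view belongs to the job. Of the things that look like the rack, take the one that is farthest from the robot's base at the start.

How it is judged (in metres and radians):
On the way, in this order (a step that is already met when the one before it is completed fails the run):
1. the leaning module stands fully home in a slot of the rack, let go (x of module in the frame of rack between -0.068 and 0.068 m and y of module in the frame of rack between -0.02 and 0.02 m and z of module in the frame of rack below 0.01 m and angle between module's own z axis and vertical below 0.2 rad and angle between the y axis of module and the y axis of rack, either way round below 0.2 rad and contact force between module and the arm below 0.2 N and contact force between module and the fingers below 0.2 N), for 0.2 s.
2. the tray is lifted clear of the bench by its handle with the ball in its pocket (height (world z) of tray above 0.05 m and distance between ball_center and pocket below 0.014 m and contact force between tray and the fingers above 1 N and distance between the grasp point and handle below 0.085 m), for 0.2 s.
At the end, for the whole second after the job is handed in: Module home in a rack slot: foot within 4 mm of the floor, within 11 deg of upright. Fingers hold the tray by its handle, touching nothing else, still, level within 8 deg, ball in its pocket, 100 to 200 mm ahead of the grille, within 35 mm of its axis sideways and in height (all of step 2 and x of module in the frame of rack between -0.068 and 0.068 m and y of module in the frame of rack between -0.02 and 0.02 m and z of module in the frame of rack below 0.01 m and angle between module's own z axis and vertical below 0.2 rad and angle between the y axis of module and the y axis of rack, either way round below 0.2 rad and x of ball_center in the frame of outlet between -0.2 and -0.1 m and y of ball_center in the frame of outlet between -0.035 and 0.035 m and z of ball_center in the frame of outlet between -0.035 and 0.035 m and angle between tray's own z axis and vertical below 0.14 rad and linear speed of tray below 0.03 m/s and contact force between ball and the fingers below 0.2 N and contact force between tray and table below 0.2 N and contact force between tray and ioniser below 0.2 N and contact force between tray and rack below 0.2 N and contact force between tray and dispenser below 0.2 N and contact force between tray and module below 0.2 N and contact force between tray and module_a below 0.2 N and contact force between tray and module_b below 0.2 N and contact force between tray and cutters below 0.2 N); the arm keeps its last pose, push and grip.
It fails at once if the ball leaves its pocket (distance between ball_center and pocket above 0.016 m).
It fails at once if a module already in the rack is pushed about (distance of any of module_a, module_b from where it was at the start of the episode above 0.015 m or angle between any of module_a, module_b's own z axis and vertical above 0.3 rad).
It fails at once if the dispenser or the cutters are moved (distance of any of dispenser, cutters from where it was at the start of the episode above 0.03 m or angle between dispenser's own z axis and vertical above 0.3 rad).
It also fails if it takes over 64 s, if anything falls off the work surface, if the arm or the gripper's body presses on something with over 40 N, if the wrist force passes 120 N, or if a joint passes its speed limit or range.

## Working session

There is one attempt and no reset: what is moved stays moved. The work goes in short steps, Python scripts to look and compute and a tool call to move; the robot and the scene stay as the last step left them, time stands still between calls to the robot, and variables do not carry over. Pictures are saved under pics/ and viewed, about 8 in all and at most 12, crops included, and the job is handed in when it is done.

Besides the shell and the picture viewer there is one more tool, called after "Request:" as a command line: name --argument value ..., lists and objects as JSON in quotes. drive_tool: Moves the arm, as the interface text tells. Its arguments: {"type":"object","properties":{"targets":{"type":"array"},"force":{"type":"number"}},"required":["targets"]}

```bash
mkdir -p pics; cat > h.py <<'E'
import numpy as np, cv2
from rig import sense, grab_frame, sign_off, grip_point_offset
from scipy.spatial.transform import Rotation as R
def cam(f):
    fl=f["color"].shape[0]/2/np.tan(np.radians(f["vertical_fov"])/2)
    return fl,f["cx"],f["cy"],np.array(f["world_from_camera"])
def ray(f,u,v):
    fl,cx,cy,T=cam(f); d=T[:3,:3]@np.array([(u-cx)/fl,(v-cy)/fl,1]); return T[:3,3],d
def onz(f,u,v,z):
    o,d=ray(f,u,v); return o+d*(z-o[2])/d[2]
def proj(f,p):
    fl,cx,cy,T=cam(f); q=T[:3,:3].T@(np.array(p)-T[:3,3]); return np.array([cx+fl*q[0]/q[2],cy+fl*q[1]/q[2]])
E
python3 - <<'E'
from h import *
import pickle
for n in ("top","scene"):
    f=grab_frame(n); pickle.dump(f,open(f"{n}.pkl","wb"))
    print(n,cam(f)); cv2.imwrite(f"pics/{n}0.png",cv2.resize(f["color"],(800,600),interpolation=cv2.INTER_CUBIC))
s=sense();print(s)
E
```

```text
top (np.float64(478.6620484639585), 259.2164111369706, 188.29331932965295, array([[ 3.70613669e-03, -9.88126357e-01,  1.53598719e-01,
         3.11335568e+02],
       [-9.99818707e-01, -7.92767555e-04,  1.90243141e-02,
        -5.54515522e+00],
       [-1.86766581e-02, -1.53641380e-01, -9.87950155e-01,
         1.26901231e+03],
       [ 0.00000000e+00,  0.00000000e+00,  0.00000000e+00,
         1.00000000e+00]]))
scene (np.float64(373.1365533558073), 253.61977106713604, 190.9777791311304, array([[-8.28663775e-01,  3.37830733e-01, -4.46303421e-01,
         8.95981061e+02],
       [ 5.59503834e-01,  5.23400846e-01, -6.42656217e-01,
         5.77693748e+02],
       [ 1.64865672e-02, -7.82254403e-01, -6.22740911e-01,
         6.51837783e+02],
       [ 0.00000000e+00,  0.00000000e+00,  0.00000000e+00,
         1.00000000e+00]]))
{'clock': 0.1, 'qpos': array([-1.31841502e+00,  3.53588247e-01,  1.63404431e+00, -1.17237649e-05,
        1.15519046e+00, -2.41570428e-03]), 'qvel': array([-0.00155826, -0.00091494, -0.00064255,  0.00013744,  0.00064526,
        0.00114933]), 'joint_efforts': array([ 3.52581756e-04, -6.06356406e+01, -3.42817640e+01,  6.37673406e-05,
        3.91701615e-03, -1.10100925e-05]), 'eef_pos': array([ 157.43684803, -604.50884932,  303.23746356]), 'tcp_rot': array([-3.14036227e+00,  7.74769128e-06,  2.54801759e-01]), 'contact_force': array([-0.41630136, -0.04545993,  0.72982145]), 'wrist_torque': array([0.0437761 , 0.03797047, 0.03717629]), 'opening': 0.9993863922173157}
```

View pics/top0.png

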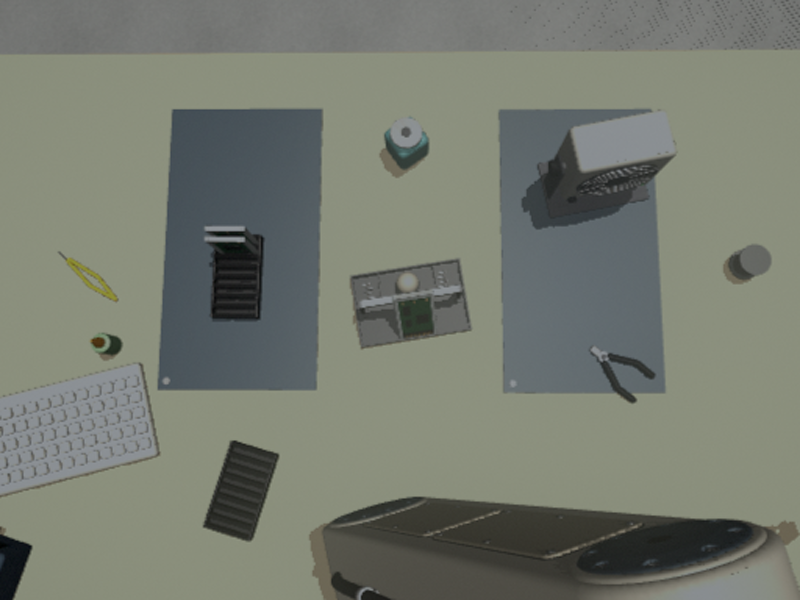

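View pics/scene0.png

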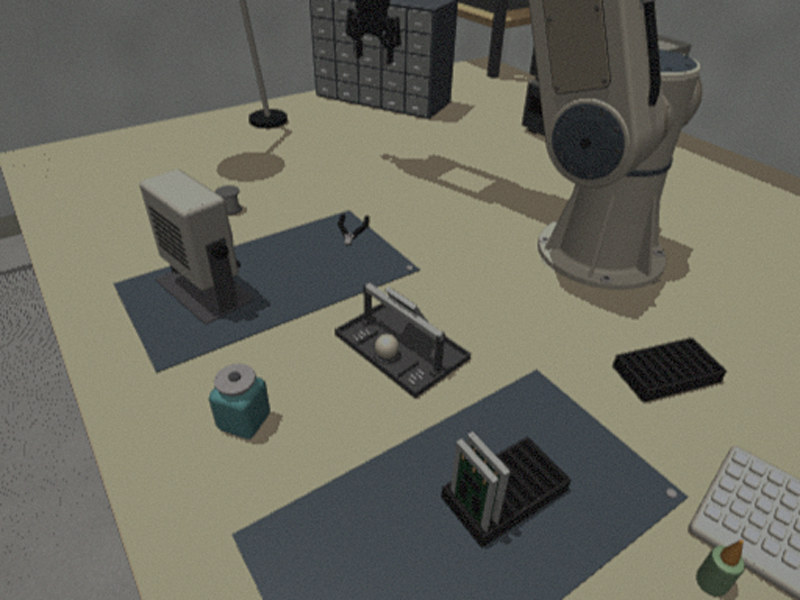

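The top view shows the rack near (236,278), the tray at (410,303) with the ball at (407,283) and the leaning module at (416,315). It also shows the ioniser at (620,165), the dispenser at (406,143) and the cutters at (620,370). The black rack at (240,490) is nearer the base, so it is the decoy.

```bash
python3 - <<'E'
from h import *
import pickle
f=pickle.load(open("top.pkl","rb"));g=pickle.load(open("scene.pkl","rb"))
k=.64
def P(n,pts,z,f=f):
    for u,v in pts: print(n,(u,v),onz(f,u*k,v*k,z).round(0))
P("trayrim",[(351,276),(460,260),(470,330),(362,347)],14)
P("ball",[(407,283)],22); P("ballscene",[(386,347)],22,g)
P("bar",[(361,302),(464,291)],82)
P("rack near",[(211,320),(260,320)],26);P("rack far",[(264,235)],26)
P("modtops",[(205,230),(243,230),(211,242),(248,242)],116)
P("rackscene",[(486,545),(569,484),(443,492)],26,g)
P("ion top",[(567,128),(662,112),(675,155),(580,180)],205)
P("disp",[(406,128)],94);P("cut",[(600,355),(655,376),(632,400)],6)
c=f["color"]
def crop(u0,u1,v0,v1): return cv2.resize(c[v0:v1,u0:u1],(400,300),interpolation=cv2.INTER_CUBIC)
a=crop(215,311,155,227);b=crop(120,184,140,212-4);i=crop(335,439,62,140)
hsv=np.vstack([np.hstack([a,b]),np.hstack([i,crop(225,305,60,120)])])
cv2.imwrite("pics/crops.png",cv2.convertScaleAbs(hsv,alpha=1.6))
E
```

```text
trayrim (351, 276) [538. 111.  14.]
trayrim (460, 260) [566. -75.  14.]
trayrim (470, 330) [446. -91.  14.]
trayrim (362, 347) [417.  91.  14.]
ball (407, 283) [524.  15.  22.]
ballscene (386, 347) [527.  20.  22.]
bar (361, 302) [483.  88.  82.]
bar (464, 291) [501. -77.  82.]
rack near (211, 320) [460. 345.  26.]
rack near (260, 320) [461. 262.  26.]
rack far (264, 235) [607. 260.  26.]
modtops (205, 230) [594. 335. 116.]
modtops (243, 230) [594. 274. 116.]
modtops (211, 242) [574. 325. 116.]
modtops (248, 242) [574. 266. 116.]
rackscene (486, 545) [612. 357.  26.]
rackscene (569, 484) [474. 354.  26.]
rackscene (443, 492) [612. 277.  26.]
ion top (567, 128) [ 727. -225.  205.]
ion top (662, 112) [ 751. -366.  205.]
ion top (675, 155) [ 685. -382.  205.]
ion top (580, 180) [ 647. -241.  205.]
disp (406, 128) [771.  17.  94.]
cut (600, 355) [ 405. -309.    6.]
cut (655, 376) [ 370. -399.    6.]
cut (632, 400) [ 330. -359.    6.]
```

View pics/crops.png

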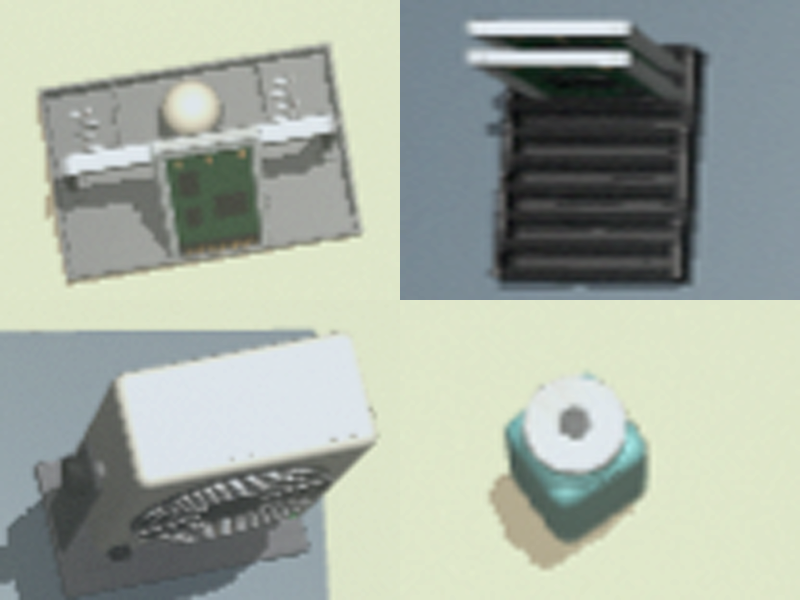

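The crops show the tray and its bar, with the module in the middle of the bar, and the rack almost aligned with the world axes. The tray yaw is about 8.5° and its centre about (492,8). I'll now work out the module grasp and the first hover.

```bash
cat >> h.py <<'E'
def mv(pos,roll=np.pi,pitch=0,yaw=0,s=None,grasp=True,rot=None):
    """shift+rotvec in tool axes from the present pose to grasp point pos"""
    s=s or sense(); R0=R.from_euler('xyz',s["tcp_rot"]); R1=rot if rot is not None else R.from_euler('xyz',[roll,pitch,yaw])
    p=np.array(pos,float)
    if grasp: p=p-R1.apply([0,0,54.])
    t=R0.inv().apply(p-s["eef_pos"])/1000; w=(R0.inv()*R1).as_rotvec()
    print("shift",t.round(4),"rot",w.round(4),"dist",np.linalg.norm(t).round(3),"ang",np.degrees(np.linalg.norm(w)).round(1))
E
python3 - <<'E'
from h import *
import pickle
f=pickle.load(open("top.pkl","rb"))
c=np.array([492,8.]);a=np.radians(8.5);X=np.array([np.cos(a),np.sin(a)]);Y=np.array([-X[1],X[0]])
for n,u,v,z in[("top",208,140,100),("topL",155,147,100),("topR",260,131,100),("foot",217,252,5)]:
    p=onz(f,215+u*.24,155+v*.24,z);d=p[:2]-c;print(n,p.round(0),(d@X).round(1),(d@Y).round(1))
mv([450,0,250],yaw=0.148)
E
```

```text
top [492.   3. 100.] -0.4 -5.1
topL [488.  34. 100.] 0.0 26.6
topR [498. -28. 100.] 0.4 -36.4
foot [435.  -2.   5.] -57.9 -1.8
shift [ 4.355e-01 -5.113e-01 -1.000e-04] rot [-1.200e-03  1.000e-04  1.068e-01] dist 0.672 ang 6.1
```

Request:
drive_tool --targets '[0.4355,-0.511,0,0,0,0.107,1,0.4355,-0.511,0,0,0,0.107,1,0.4355,-0.511,0,0,0,0.107,1,0.4355,-0.511,0,0,0,0.107,1,0.4355,-0.511,0,0,0,0.107,1,0.4355,-0.511,0,0,0,0.107,1,0.4355,-0.511,0,0,0,0.107,1,0.4355,-0.511,0,0,0,0.107,1,0.4355,-0.511,0,0,0,0.107,1,0.4355,-0.511,0,0,0,0.107,1,0.4355,-0.511,0,0,0,0.107,1,0.4355,-0.511,0,0,0,0.107,1]'

```text
clock: 1.1
eef_pos: [375.7, -152.8, 303.9]
tcp_rot: [3.141, -0.0, 0.148]
contact_force: [0.8, -0.9, -1.1]
opening: 0.998
```

```bash
python3 - <<'E'
from h import *
mv([450,0,250],yaw=0.148)
E
```

```text
shift [ 9.600e-02 -1.403e-01 -1.000e-04] rot [ 0.0002 -0.0002 -0.0005] dist 0.17 ang 0.0
```

Request:
drive_tool --targets '[0.096,-0.14,0,0,0,0,1,0.096,-0.14,0,0,0,0,1,0.096,-0.14,0,0,0,0,1,0.096,-0.14,0,0,0,0,1,0.096,-0.14,0,0,0,0,1,0.096,-0.14,0,0,0,0,1,0.096,-0.14,0,0,0,0,1]'

```text
clock: 1.68
eef_pos: [449.3, -2.2, 303.5]
tcp_rot: [3.141, 0.001, 0.149]
contact_force: [0.4, -0.3, 0.7]
opening: 1.003
```

```bash
python3 - <<'E'
from h import *
import pickle
f=grab_frame("wrist");pickle.dump(f,open("w1.pkl","wb"));print(sense()["eef_pos"],sense()["tcp_rot"]);print(cam(f))
cv2.imwrite("pics/w1.png",cv2.resize(f["color"],(800,600),interpolation=cv2.INTER_CUBIC))
E
```

```text
[449.15499281  -2.84278502 303.55117947] [3.14134243e+00 1.13642346e-03 1.47824648e-01]
(np.float64(289.3054888783993), 253.64222776065122, 191.0340799880812, array([[ 1.48819524e-01, -9.53639114e-01, -2.61582089e-01,
         5.16049917e+02],
       [-9.88864321e-01, -1.43604468e-01, -3.90526753e-02,
         7.53038375e+00],
       [-3.22197883e-04,  2.64480995e-01, -9.64390844e-01,
         3.71645899e+02],
       [ 0.00000000e+00,  0.00000000e+00,  0.00000000e+00,
         1.00000000e+00]]))
```

View pics/w1.png

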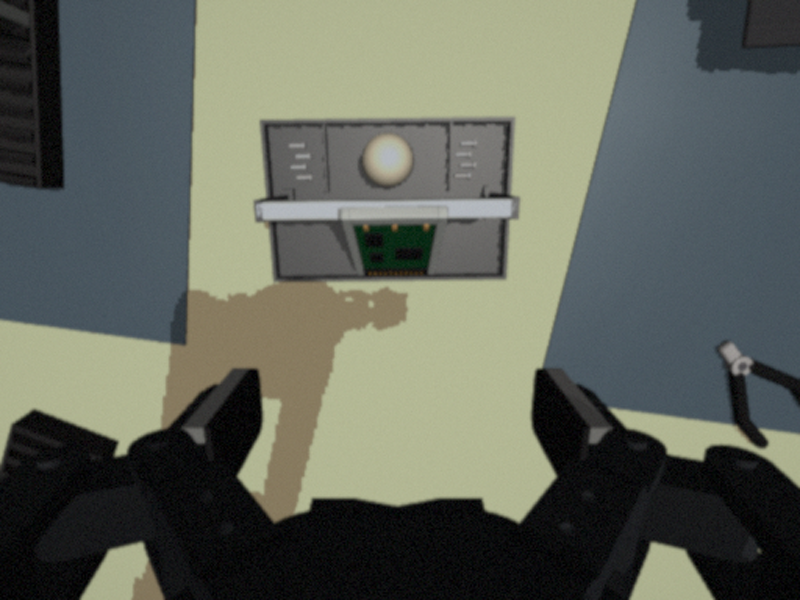

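The wrist view shows the tray rim corners at (261,121), (514,118), (507,277) and (275,279), and the ball at (387,160). The bar runs (256,201)–(517,199) at its upper edge, and the module's top edge runs (341,208)–(447,208).

```bash
python3 - <<'E'
from h import *
import pickle
f=pickle.load(open("w1.pkl","rb"));k=.64
Q=np.array([onz(f,u*k,v*k,14)[:2] for u,v in[(261,121),(514,118),(507,277),(275,279)]])
print(Q.round(0)); c=Q.mean(0); x=Q[0]+Q[1]-Q[2]-Q[3]; y=Q[0]+Q[3]-Q[1]-Q[2]; print(c,np.linalg.norm(x)/2,np.linalg.norm(y)/2)
ax=np.arctan2(x[1],x[0]);ay=np.arctan2(-y[0],y[1]);print("yaw",ax,ay)
# bar centreline at z 82
B=[onz(f,u*k,v*k,82)[:2] for u,v in[(256,210),(518,208)]];d=B[0]-B[1];print("bar",np.round(B),np.mean(B,0),np.arctan2(-d[0],d[1]),np.linalg.norm(d))
print("ball",onz(f,387*k,160*k,22))
a=ay;X=np.array([np.cos(a),np.sin(a)]);Y=np.array([-X[1],X[0]])
for u,v,z in[(341,213,100),(447,213,100),(366,272,8),(430,272,8)]:
    p=onz(f,u*k,v*k,z);e=p[:2]-c;print("mod",p.round(0),(e@X).round(1),(e@Y).round(1))
E
```

```text
[[539. 112.]
 [569. -72.]
 [450. -93.]
 [421.  93.]]
[494.64703103   9.97814731] 120.15405693682789 187.6309977060781
yaw 0.16799285381693752 0.15935033144749525
bar [[482.  92.]
 [507. -71.]] [494.43168478  10.36407983] 0.1569050435186853 165.125293095251
ball [525.25280271  15.99966881  22.        ]
mod [489.  37. 100.] -0.9 27.3
mod [499. -25. 100.] -1.5 -35.5
mod [436.  21.   8.] -56.2 20.0
mod [444. -31.   8.] -56.7 -32.6
```

```bash
python3 - <<'E'
from h import *
mv([469.5,2,130],yaw=.16); mv([469.5,2,55],yaw=.16)
E
```

```text
shift [ 0.021  -0.0018  0.1195] rot [ 0.0002  0.0011 -0.0122] dist 0.121 ang 0.7
shift [ 0.0211 -0.0018  0.1945] rot [ 0.0002  0.0011 -0.0122] dist 0.196 ang 0.7
```

Request:
drive_tool --targets '[0.021,-0.002,0.08,0,0.001,-0.012,1,0.021,-0.002,0.08,0,0.001,-0.012,1,0.021,-0.002,0.08,0,0.001,-0.012,1,0.021,-0.002,0.11,0,0.001,-0.012,1,0.021,-0.002,0.14,0,0.001,-0.012,1,0.021,-0.002,0.16,0,0.001,-0.012,1,0.021,-0.002,0.175,0,0.001,-0.012,1,0.021,-0.002,0.185,0,0.001,-0.012,1,0.021,-0.002,0.192,0,0.001,-0.012,1,0.021,-0.002,0.1945,0,0.001,-0.012,1,0.021,-0.002,0.1945,0,0.001,-0.012,1,0.021,-0.002,0.1945,0,0.001,-0.012,1]'

```text
clock: 2.73
eef_pos: [470.8, 2.7, 110.3]
tcp_rot: [3.141, -0.002, 0.159]
contact_force: [-0.2, 0.4, 0.3]
opening: 1.001
```

```bash
python3 - <<'E'
from h import *
import pickle
f=grab_frame("wrist");pickle.dump(f,open("w2.pkl","wb"));s=sense();print(s["eef_pos"],s["tcp_rot"],s["contact_force"])
cv2.imwrite("pics/w2.png",cv2.resize(f["color"],(800,600),interpolation=cv2.INTER_CUBIC))
E
```

```text
[470.81339788   2.74666468 110.3055225 ] [ 3.14138858e+00 -2.36534447e-03  1.59570284e-01] [-0.1149103   0.26202932  0.25552035]
```

View pics/w2.png

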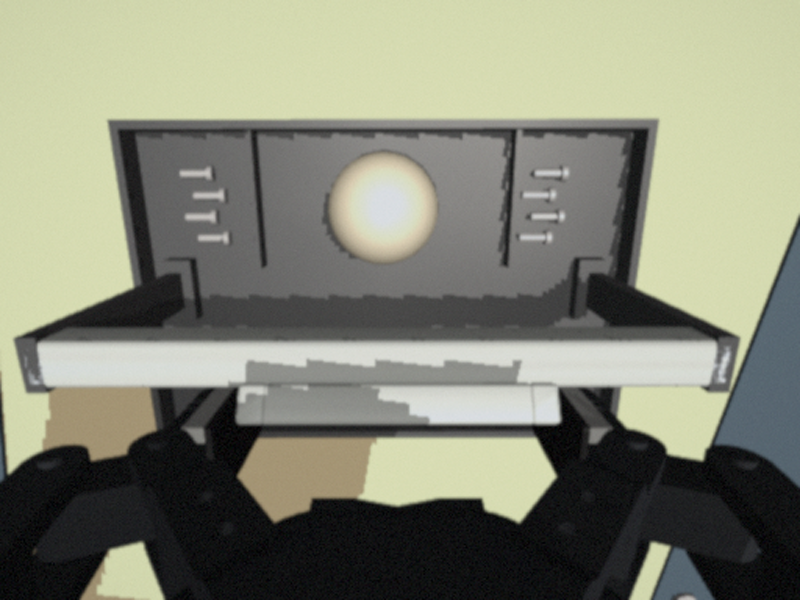

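The module's top edge (237–560, row 405) sits centred between the fingers, the bar is clear, and the ball is in its pocket at (383,208). Closing now.

Request:
drive_tool --targets '[0,0,0,0,0,0,0.6,0,0,0,0,0,0,0.6,0,0,0,0,0,0,0.6,0,0,0,0,0,0,0.6,0,0,0,0,0,0,0.6,0,0,0,0,0,0,0.6,0,0,0,0,0,0,0.6]' --force 40

```text
clock: 3.37
eef_pos: [470.6, 2.9, 110.0]
tcp_rot: [3.142, -0.002, 0.16]
contact_force: [-1.6, -0.7, 7.1]
opening: 0.74
```

Request:
drive_tool --targets '[0,0,-0.003,0,0,0,0.6,0,0,-0.008,0,0,0,0.6,0,0,-0.018,0,0,0,0.6,0,0,-0.035,0,0,0,0.6,0,0,-0.06,0,0,0,0.6,0,0,-0.09,0,0,0,0.6,0,0,-0.12,0,0,0,0.6,0,0,-0.15,0,0,0,0.6,0,0,-0.175,0,0,0,0.6,0,0,-0.19,0,0,0,0.6,0,0,-0.19,0,0,0,0.6,0,0,-0.19,0,0,0,0.6]'

```text
clock: 4.37
eef_pos: [470.0, 2.8, 300.3]
tcp_rot: [3.141, -0.003, 0.16]
contact_force: [-1.1, -0.2, -1.1]
opening: 0.738
```

```bash
python3 - <<'E'
from h import *
mv([400,250,280],yaw=0)
E
```

```text
shift [-0.0297 -0.2551 -0.0338] rot [ 1.000e-04 -2.900e-03  1.599e-01] dist 0.259 ang 9.2
```

```bash
python3 - <<'E'
from h import *
mv([455,300,265],yaw=0)
E
```

```text
shift [ 0.0325 -0.2958 -0.0187] rot [ 1.000e-04 -2.900e-03  1.599e-01] dist 0.298 ang 9.2
```

Request:
drive_tool --targets '[0.0325,-0.296,-0.019,0,-0.003,0.16,0.6,0.0325,-0.296,-0.019,0,-0.003,0.16,0.6,0.0325,-0.296,-0.019,0,-0.003,0.16,0.6,0.0325,-0.296,-0.019,0,-0.003,0.16,0.6,0.0325,-0.296,-0.019,0,-0.003,0.16,0.6,0.0325,-0.296,-0.019,0,-0.003,0.16,0.6,0.0325,-0.296,-0.019,0,-0.003,0.16,0.6,0.0325,-0.296,-0.019,0,-0.003,0.16,0.6,0.0325,-0.296,-0.019,0,-0.003,0.16,0.6,0.0325,-0.296,-0.019,0,-0.003,0.16,0.6,0.0325,-0.296,-0.019,0,-0.003,0.16,0.6,0.0325,-0.296,-0.019,0,-0.003,0.16,0.6]'

```text
clock: 5.37
eef_pos: [454.9, 298.6, 317.8]
tcp_rot: [3.14, 0.003, -0.002]
contact_force: [0.1, -0.3, -0.7]
opening: 0.743
```

```bash
python3 - <<'E'
from h import *
import pickle
f=grab_frame("wrist");pickle.dump(f,open("w3.pkl","wb"));s=sense();print(s["eef_pos"],s["tcp_rot"],s["contact_force"])
cv2.imwrite("pics/w3.png",cv2.convertScaleAbs(cv2.resize(f["color"],(800,600),interpolation=cv2.INTER_CUBIC),alpha=1.5))
E
```

```text
[455.07579344 298.68889248 318.0027026 ] [ 3.14072322e+00  2.75585861e-03 -1.83910865e-03] [-0.01703313 -0.07986958 -0.58963502]
```

View pics/w3.png

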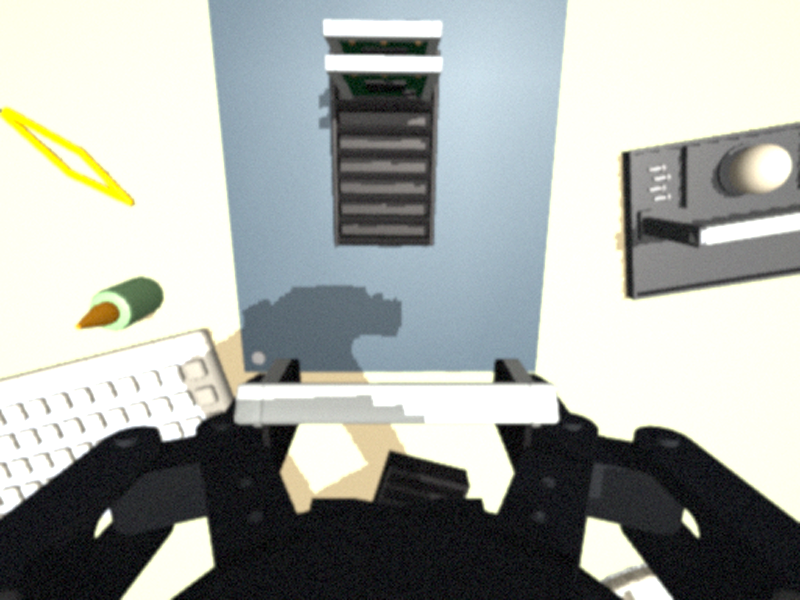

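The rack shows its near edge at (335–435,244), module tops at rows 29 and 63 over columns 325–441, and six free slots from row 122 to row 230. The tray behind is undisturbed.

```bash
python3 - <<'E'
from h import *
import pickle
f=pickle.load(open("w3.pkl","rb"));k=.64;g=f["color"].mean(2)
for n,u,v,z in[("mb",383,29,116),("ma",383,63,116),("maL",325,63,116),("maR",441,63,116),("mbL",324,29,116),("mbR",442,29,116),("nearL",335,244,27),("nearR",435,243,27),("farL",331,95,26),("farR",438,95,26)]: print(n,onz(f,u*k,v*k,z).round(1))
for u in (225,245,265):
  p=g[:,u-4:u+5].mean(1); print([(v,int(p[v]), round(onz(f,u,v,29)[0],0)) for v in range(66,162)] if u==245 else [(v,int(p[v])) for v in range(66,162)])
E
```

```text
mb [596.6 305.1 116. ]
ma [580.3 305.3 116. ]
maL [580.3 336.7 116. ]
maR [580.2 273.9 116. ]
mbL [596.7 336.5 116. ]
mbR [596.6 273.8 116. ]
nearL [468.5 347.1  27. ]
nearR [469.2 267.4  27. ]
farL [578.2 346.   26. ]
farR [578.1 267.4  26. ]
[(66, 22), (67, 22), (68, 18), (69, 19), (70, 17), (71, 25), (72, 39), (73, 47), (74, 49), (75, 48), (76, 50), (77, 49), (78, 47), (79, 44), (80, 39), (81, 37), (82, 34), (83, 30), (84, 27), (85, 24), (86, 33), (87, 45), (88, 54), (89, 68), (90, 81), (91, 84), (92, 83), (93, 79), (94, 68), (95, 48), (96, 39), (97, 34), (98, 32), (99, 29), (100, 31), (101, 42), (102, 48), (103, 53), (104, 67), (105, 80), (106, 81), (107, 80), (108, 78), (109, 64), (110, 45), (111, 37), (112, 34), (113, 31), (114, 35), (115, 42), (116, 52), (117, 65), (118, 76), (119, 79), (120, 79), (121, 77), (122, 71), (123, 54), (124, 39), (125, 37), (126, 36), (127, 34), (128, 33), (129, 40), (130, 48), (131, 63), (132, 73), (133, 74), (134, 75), (135, 72), (136, 58), (137, 38), (138, 31), (139, 36), (140, 36), (141, 34), (142, 34), (143, 46), (144, 61), (145, 70), (146, 72)
[... 3348 characters left out ...]
33), (99, 29), (100, 30), (101, 38), (102, 46), (103, 54), (104, 72), (105, 87), (106, 90), (107, 90), (108, 88), (109, 78), (110, 58), (111, 41), (112, 35), (113, 32), (114, 33), (115, 39), (116, 48), (117, 58), (118, 70), (119, 78), (120, 85), (121, 85), (122, 82), (123, 67), (124, 45), (125, 38), (126, 37), (127, 34), (128, 32), (129, 38), (130, 47), (131, 66), (132, 79), (133, 81), (134, 82), (135, 79), (136, 72), (137, 52), (138, 35), (139, 35), (140, 37), (141, 35), (142, 31), (143, 35), (144, 46), (145, 62), (146, 75), (147, 77), (148, 75), (149, 68), (150, 48), (151, 29), (152, 29), (153, 36), (154, 37), (155, 36), (156, 51), (157, 91), (158, 117), (159, 123), (160, 123), (161, 124)]
```

```bash
python3 - <<'E'
from h import *
import pickle
f=pickle.load(open("w3.pkl","rb"))
G=np.array([455.1,298.7,318-54]);a=np.radians(30);u=np.array([np.sin(a),0,np.cos(a)]);n=np.array([np.cos(a),0,-np.sin(a)])
O=G+[-30.3,0,-51]
for i in(-4,4):
  for j in(32,-32): print(i,j,(proj(f,O+110*u+n*i+[0,j,0])/.64).round(0))
# upright pose: rotate tool by -30deg pitch about y so module z vertical
off=np.array([-30.3,0,-51]); r=R.from_euler('y',-30,degrees=True); o=r.apply(off);print("foot offset upright",o)
R1=r*R.from_euler('xyz',[np.pi,0,0])
foot=np.array([512,306,60.]);g=foot-o;print("grasp",g); mv(g,rot=R1)
mv(g-[0,0,56],rot=R1); print(R1.as_euler('xyz'))
E
```

```text
-4 32 [225. 428.]
-4 -32 [564. 428.]
4 32 [228. 385.]
4 -32 [560. 385.]
foot offset upright [ -0.74056973   0.         -59.31729559]
grasp [512.74056973 306.         119.31729559]
shift [ 0.0311 -0.0075  0.1518] rot [ 0.0013  0.5264 -0.0016] dist 0.155 ang 30.2
shift [ 0.0312 -0.0075  0.2078] rot [ 0.0013  0.5264 -0.0016] dist 0.21 ang 30.2
[ 3.14159265 -0.52359878  0.        ]
```

Request:
drive_tool --targets '[0.031,-0.0075,0.03,0,0.1,0,0.6,0.031,-0.0075,0.06,0,0.2,0,0.6,0.031,-0.0075,0.09,0,0.3,0,0.6,0.031,-0.0075,0.12,0,0.4,0,0.6,0.031,-0.0075,0.14,0,0.5,0,0.6,0.031,-0.0075,0.152,0.001,0.526,-0.002,0.6,0.031,-0.0075,0.152,0.001,0.526,-0.002,0.6,0.031,-0.0075,0.152,0.001,0.526,-0.002,0.6,0.031,-0.0075,0.152,0.001,0.526,-0.002,0.6,0.031,-0.0075,0.152,0.001,0.526,-0.002,0.6]'

```text
clock: 6.25
eef_pos: [490.7, 306.5, 173.4]
tcp_rot: [-3.139, -0.511, 0.001]
contact_force: [-0.0, 0.1, -0.1]
opening: 0.74
```

```bash
python3 - <<'E'
from h import *
import pickle
s=sense();print(s["eef_pos"],s["tcp_rot"],s["qpos"].round(2))
R0=R.from_euler('xyz',s["tcp_rot"]);print("grasp",s["eef_pos"]+R0.apply([0,0,54]))
g=grab_frame("scene");f=grab_frame("wrist");pickle.dump((g,f),open("sw4.pkl","wb"))
a=cv2.resize(g["color"][215:375,215:425],(525,400),interpolation=cv2.INTER_CUBIC)
b=cv2.resize(f["color"],(533,400))[:, :275]
cv2.imwrite("pics/s4.png",cv2.convertScaleAbs(np.hstack([a,cv2.resize(f["color"],(275,206),interpolation=cv2.INTER_AREA) if False else b]),alpha=1.5))
E
```

```text
[490.67451948 306.5097986  173.36846635] [-3.13943593e+00 -5.10791969e-01  1.47866289e-03] [ 0.7   0.36  2.09 -0.86  0.43  3.02]
grasp [517.07314415 306.66529648 126.26126482]
```

View pics/s4.png

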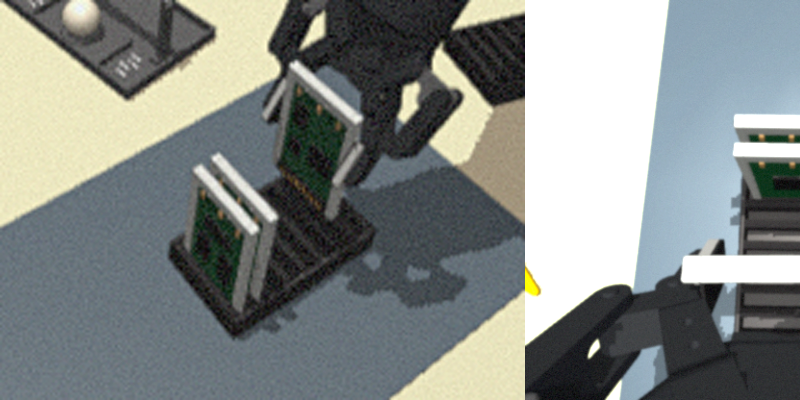

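```bash
python3 - <<'E'
from h import *
E=lambda q1,A,q4,q5,q6: R.from_euler('ZYZYZ'[:1],[q1])*R.from_euler('y',A)*R.from_euler('z',q4)*R.from_euler('y',q5)*R.from_euler('z',q6)
q=[-1.31841,.353588+1.634044,0,1.15519,-.0024]
C=E(*q).inv()*R.from_euler('xyz',[-3.14036,0,.2548])
print("C",C.as_euler('xyz'))
s=sense();p=s["qpos"];print((E(p[0],p[1]+p[2],*p[3:])*C).as_euler('xyz'),s["tcp_rot"])
for q1 in(.62,.66,.7):
  for A in(2.3,2.45):
    for t in(30,27,24,20):
      Rt=R.from_euler('y',-t,degrees=True)*R.from_euler('x',np.pi)
      M=(R.from_euler('y',-A)*R.from_euler('z',-q1)*Rt*C.inv()).as_euler('ZYZ'); 
      print(q1,A,t,M.round(2))
E
```

```text
C [[ 3.31076056e-06 -2.96723686e-06  1.57078266e+00]]
[[-3.13937425e+00 -5.11412341e-01  2.46361066e-03]] [-3.13936988e+00 -5.11415278e-01  2.44792592e-03]
0.62 2.3 30 [[-0.66  0.49  2.72]]
0.62 2.3 27 [[-0.56  0.52  2.64]]
0.62 2.3 24 [[-0.47  0.54  2.56]]
0.62 2.3 20 [[-0.37  0.59  2.47]]
0.62 2.45 30 [[-0.88  0.39  2.97]]
0.62 2.45 27 [[-0.75  0.4   2.85]]
0.62 2.45 24 [[-0.62  0.42  2.73]]
0.62 2.45 20 [[-0.48  0.45  2.6 ]]
0.66 2.3 30 [[-0.68  0.51  2.77]]
0.66 2.3 27 [[-0.58  0.53  2.69]]
0.66 2.3 24 [[-0.49  0.56  2.61]]
0.66 2.3 20 [[-0.38  0.6   2.52]]
0.66 2.45 30 [[-0.89  0.41  3.01]]
0.66 2.45 27 [[-0.76  0.42  2.89]]
0.66 2.45 24 [[-0.64  0.43  2.78]]
0.66 2.45 20 [[-0.49  0.46  2.65]]
0.7 2.3 30 [[-0.69  0.53  2.82]]
0.7 2.3 27 [[-0.59  0.55  2.74]]
0.7 2.3 24 [[-0.51  0.57  2.66]]
0.7 2.3 20 [[-0.4   0.61  2.57]]
0.7 2.45 30 [[-0.9   0.43  3.05]]
0.7 2.45 27 [[-0.77  0.43  2.94]]
0.7 2.45 24 [[-0.65  0.45  2.83]]
0.7 2.45 20 [[-0.51  0.47  2.7 ]]
```

The module hangs parallel to the racked ones, but joint 6 has hit its limit of 3.02. I'll use the slot farther out, at rack x = +8.5, with slightly less tilt, which brings joint 6 back to about 2.85.

```bash
cat >> h.py <<'E'
OFF=np.array([-30.3,0,-51])
def ins(foot,t,yaw=0):
    r=R.from_euler('z',yaw)*R.from_euler('y',-t,degrees=True); mv(np.array(foot,float)-r.apply(OFF),rot=r*R.from_euler('x',np.pi))
def footnow(s=None):
    s=s or sense(); R0=R.from_euler('xyz',s["tcp_rot"]); T=R0*R.from_euler('x',np.pi).inv()
    u=T.apply([.5,0,.866]); print("foot",(s["eef_pos"]+R0.apply([0,0,54])+T.apply(OFF)).round(1),"u",u.round(3),"yaw",R0.as_euler('xyz')[2].round(4),"q",s["qpos"].round(2),"F",s["contact_force"].round(1))
E
python3 - <<'E'
from h import *
footnow(); ins([546,306,62],28.5)
E
```

```text
foot [515.7 307.1  67.2] u [ 0.012 -0.002  1.   ] yaw 0.0024 q [ 0.7   0.36  2.09 -0.86  0.43  3.02] F [ 0.3  0.5 -0.4]
shift [0.0253 0.0009 0.0198] rot [-0.0034 -0.014   0.0022] dist 0.032 ang 0.8
```

Request:
drive_tool --targets '[0.025,0.001,0.02,-0.003,-0.014,0.002,0.6,0.025,0.001,0.02,-0.003,-0.014,0.002,0.6,0.025,0.001,0.02,-0.003,-0.014,0.002,0.6,0.025,0.001,0.02,-0.003,-0.014,0.002,0.6,0.025,0.001,0.02,-0.003,-0.014,0.002,0.6,0.025,0.001,0.02,-0.003,-0.014,0.002,0.6]'

```text
clock: 6.85
eef_pos: [521.0, 305.9, 167.4]
tcp_rot: [3.14, -0.496, 0.004]
contact_force: [-0.5, 0.3, -0.6]
opening: 0.739
```

```bash
python3 - <<'E'
from h import *
footnow(); ins([546,306,62],28.5); ins([546,306,40],28.5); ins([546,306,20],28.5)
f=grab_frame("wrist")
import pickle; pickle.dump(f,open("w5.pkl","wb"))
cv2.imwrite("pics/w5.png",cv2.convertScaleAbs(cv2.resize(f["color"][20:300,130:370],(686,800))[:600],alpha=1.5))
E
```

```text
foot [544.3 305.8  60.7] u [0.027 0.002 1.   ] yaw 0.0038 q [ 0.66  0.4   2.03 -0.79  0.42  2.91] F [-0.5  0.3 -0.6]
shift [ 0.002  -0.0001 -0.0004] rot [0.0001 0.0012 0.0033] dist 0.002 ang 0.2
shift [-0.0085 -0.0001  0.0189] rot [0.0001 0.0012 0.0033] dist 0.021 ang 0.2
shift [-0.018  -0.0001  0.0365] rot [0.0001 0.0012 0.0033] dist 0.041 ang 0.2
```

View pics/w5.png

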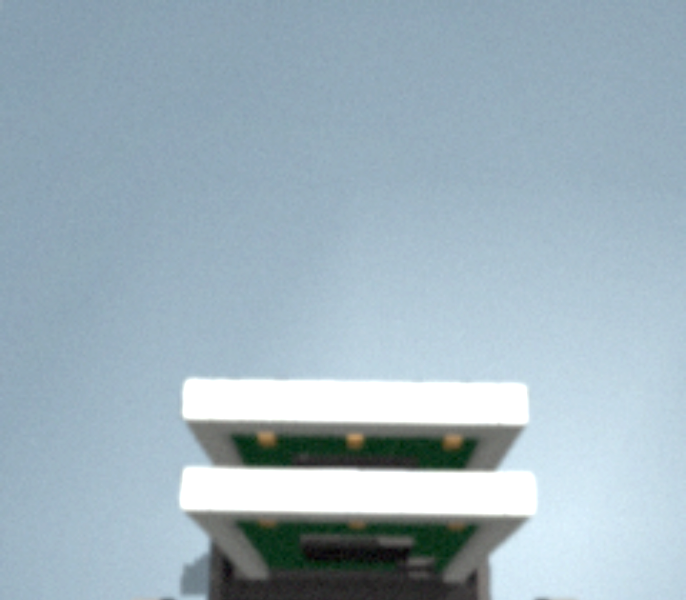

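Module_a's top centre is at crop (358,490) and module_b's at (355,400). I'll use them to re-check the rack position and yaw from close by.

```bash
python3 - <<'E'
from h import *
import pickle
f=pickle.load(open("w5.pkl","rb"));k=240/686
for n,u,v in[("a",358,492),("aL",181,490),("aR",536,494),("b",355,402),("bL",183,399),("bR",528,404)]: print(n,onz(f,130+u*k,20+v*k,116).round(1))
E
```

```text
a [579.9 305.  116. ]
aL [580.1 336.4 116. ]
aR [579.6 273.5 116. ]
b [596.7 305.6 116. ]
bL [597.2 336.9 116. ]
bR [596.4 274.1 116. ]
```

```bash
python3 - <<'E'
from h import *
for z in (32,20,12,6): ins([546,305.5,z],28.5,-.008)
E
```

```text
shift [-0.0124  0.0003  0.0259] rot [-0.0039  0.0011  0.0106] dist 0.029 ang 0.6
shift [-0.0181  0.0003  0.0365] rot [-0.0039  0.0011  0.0106] dist 0.041 ang 0.6
shift [-0.0219  0.0002  0.0435] rot [-0.0039  0.0011  0.0106] dist 0.049 ang 0.6
shift [-0.0248  0.0002  0.0488] rot [-0.0039  0.0011  0.0106] dist 0.055 ang 0.6
```

Request:
drive_tool --targets '[0.0,0.0003,0.001,-0.004,0.001,0.011,0.6,-0.004,0.0003,0.01,-0.004,0.001,0.011,0.6,-0.008,0.0003,0.018,-0.004,0.001,0.011,0.6,-0.0124,0.0003,0.026,-0.004,0.001,0.011,0.6,-0.0152,0.0003,0.0312,-0.004,0.001,0.011,0.6,-0.0181,0.0003,0.0365,-0.004,0.001,0.011,0.6,-0.0181,0.0003,0.0365,-0.004,0.001,0.011,0.6,-0.0181,0.0003,0.0365,-0.004,0.001,0.011,0.6,-0.0181,0.0003,0.0365,-0.004,0.001,0.011,0.6]'

```text
clock: 7.65
eef_pos: [526.5, 305.1, 131.5]
tcp_rot: [3.141, -0.485, -0.006]
contact_force: [-2.0, -0.5, -1.1]
opening: 0.742
```

```bash
python3 - <<'E'
from h import *
footnow(); 
for z in (12,6): ins([546,305.5,z],28.5,-.008)
E
```

```text
foot [548.7 304.9  24.5] u [0.038 0.    0.999] yaw -0.0061 q [ 0.65  0.47  2.03 -0.88  0.38  3.02] F [-2.  -0.5 -1.1]
shift [-0.0095 -0.0006  0.0095] rot [-0.0004  0.0123  0.0017] dist 0.013 ang 0.7
shift [-0.0123 -0.0006  0.0148] rot [-0.0004  0.0123  0.0017] dist 0.019 ang 0.7
```

```bash
python3 - <<'E'
from h import *
for z in (26,20,14,8): ins([545,305.5,z],25,-.006)
E
```

```text
shift [ 0.0025 -0.0005 -0.0014] rot [ 0.0005 -0.0488 -0.0001] dist 0.003 ang 2.8
shift [-0.0003 -0.0005  0.0039] rot [ 0.0005 -0.0488 -0.0001] dist 0.004 ang 2.8
shift [-0.0031 -0.0005  0.0092] rot [ 0.0005 -0.0488 -0.0001] dist 0.01 ang 2.8
shift [-0.0059 -0.0005  0.0145] rot [ 0.0005 -0.0488 -0.0001] dist 0.016 ang 2.8
```

Request:
drive_tool --targets '[0.0015,0,-0.001,0,-0.025,0,0.6,0.0025,-0.0005,-0.0014,0,-0.049,0,0.6,0.0025,-0.0005,-0.0014,0,-0.049,0,0.6,0.0025,-0.0005,-0.0014,0,-0.049,0,0.6,0.0025,-0.0005,-0.0014,0,-0.049,0,0.6]'

```text
clock: 8.07
eef_pos: [528.8, 306.1, 134.6]
tcp_rot: [-3.141, -0.439, -0.006]
contact_force: [2.2, 0.2, 1.7]
opening: 0.742
```

```bash
python3 - <<'E'
from h import *
footnow(); 
for z in (20,14,8): ins([545,305.5,z],25,-.006)
E
```

```text
foot [545.9 306.   26.7] u [ 0.085 -0.001  0.996] yaw -0.0058 q [ 0.63  0.46  2.01 -0.71  0.4   2.83] F [2.2 0.2 1.7]
shift [-0.0034  0.0005  0.0058] rot [-0.0007 -0.0022  0.0002] dist 0.007 ang 0.1
shift [-0.006   0.0005  0.0112] rot [-0.0007 -0.0022  0.0002] dist 0.013 ang 0.1
shift [-0.0085  0.0005  0.0166] rot [-0.0007 -0.0022  0.0002] dist 0.019 ang 0.1
```

Request:
drive_tool --targets '[-0.0017,0.0005,0.003,0,0,0,0.6,-0.0034,0.0005,0.006,0,0,0,0.6,-0.0047,0.0005,0.0085,0,0.005,0,0.6,-0.006,0.0005,0.0112,0,0.01,0,0.6,-0.006,0.0005,0.0112,0,0.01,0,0.6,-0.006,0.0005,0.0112,0,0.01,0,0.6]'

```text
clock: 8.57
eef_pos: [527.8, 305.5, 121.0]
tcp_rot: [3.141, -0.447, -0.005]
contact_force: [5.6, 0.1, -3.9]
opening: 0.741
```

```bash
python3 - <<'E'
from h import *
footnow(); 
for z in (10,7,5): ins([545,305.5,z],25.5,-.006)
E
```

```text
foot [545.9 305.4  13.3] u [ 0.077 -0.     0.997] yaw -0.0049 q [ 0.64  0.49  2.02 -0.78  0.38  2.91] F [ 5.6  0.1 -3.9]
shift [-0.002  -0.0001  0.0026] rot [-0.0001 -0.0018  0.001 ] dist 0.003 ang 0.1
shift [-0.0033 -0.0001  0.0053] rot [-0.0001 -0.0018  0.001 ] dist 0.006 ang 0.1
shift [-0.0041 -0.0001  0.0071] rot [-0.0001 -0.0018  0.001 ] dist 0.008 ang 0.1
```

Foot about 13 mm up, so it is well into the slot. Only small side forces. Going on down.

Request:
drive_tool --targets '[-0.0015,0,0.0025,0,0,0,0.6,-0.003,0,0.005,0,0,0,0.6,-0.004,0,0.007,0,0,0,0.6,-0.004,0,0.007,0,0,0,0.6,-0.004,0,0.007,0,0,0,0.6]'

```text
clock: 8.98
eef_pos: [528.1, 305.6, 114.8]
tcp_rot: [-3.141, -0.449, -0.006]
contact_force: [0.9, -2.7, 15.4]
opening: 0.74
```

```bash
python3 - <<'E'
from h import *
import pickle
footnow()
g=grab_frame("scene");f=grab_frame("wrist");pickle.dump((g,f),open("sw6.pkl","wb"))
a=cv2.resize(g["color"][255:355,275:375],(500,500),interpolation=cv2.INTER_CUBIC)
cv2.imwrite("pics/s6.png",cv2.convertScaleAbs(a,alpha=1.7))
E
```

```text
foot [546.4 305.5   7.1] u [ 0.074 -0.001  0.997] yaw -0.0055 q [ 0.64  0.5   2.02 -0.82  0.37  2.95] F [ 0.9 -2.7 15.4]
```

View pics/s6.png

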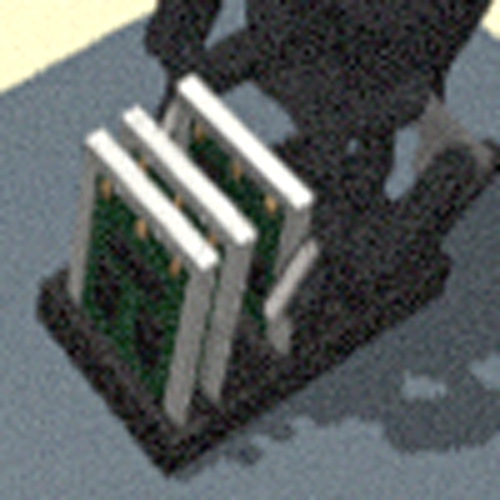

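The module is seated like its neighbours, with its top edge at crop (185,85)–(310,200) and 15 N of floor contact. Release and back out along the fingers.

Request:
drive_tool --targets '[0,0,0,0,0,0,1,0,0,0,0,0,0,1,0,0,0,0,0,0,1,0,0,0,0,0,0,1,0,0,0,0,0,0,1,0,0,-0.02,0,0,0,1,0,0,-0.05,0,0,0,1,0,0,-0.085,0,0,0,1,0,0,-0.12,0,0,0,1,0,0,-0.15,0,0,0,1,0,0,-0.18,0,0,0,1,0,0,-0.2,0,0,0,1]'

```text
clock: 10.08
eef_pos: [439.8, 306.1, 296.1]
tcp_rot: [-3.14, -0.448, -0.006]
contact_force: [1.4, 0.5, 0.2]
opening: 1.002
```

```bash
python3 - <<'E'
from h import *
import pickle
s=sense();print(s["eef_pos"],s["tcp_rot"],s["qpos"].round(2))
f=grab_frame("wrist");g=grab_frame("scene");pickle.dump((f,g),open("w7.pkl","wb"))
a=cv2.convertScaleAbs(cv2.resize(g["color"][255:355,275:375],(400,400),interpolation=cv2.INTER_CUBIC),alpha=1.7)
cv2.imwrite("pics/w7.png",np.hstack([a,cv2.convertScaleAbs(cv2.resize(f["color"],(400,400)),alpha=1.5)]))
E
```

```text
[439.78370465 306.05710397 296.05588142] [-3.14018897 -0.44767988 -0.00575384] [ 0.76  0.11  2.04 -0.47  0.71  2.65]
```

View pics/w7.png

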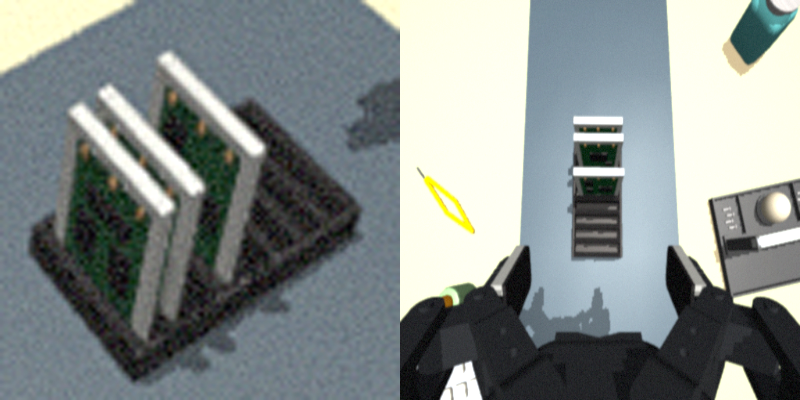

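The module stands upright and home at rack slot +8.5, and the neighbours are undisturbed. Next I'll work out the ioniser pose and a hover over the tray's handle.

```bash
python3 - <<'E'
from h import *
import pickle
f=pickle.load(open("top.pkl","rb"))
C=[onz(f,335+x*.26,62+y*.26,205)[:2] for x,y in[(118,76),(350,34),(376,135),(138,184)]]
FL,FR,NR,NL=C
for a,b in zip(C,C[1:]+C[:1]): print(a.round(0),np.linalg.norm(a-b).round(0))
w=(NL-NR)+(FL-FR);w/=np.linalg.norm(w);x=np.array([w[1],-w[0]]);c=np.mean(C,0)
d=(FL+FR-NL-NR);print("yaw",np.arctan2(x[1],x[0]),"depthdir",np.arctan2(d[1],d[0]),"centre",c)
# base plate corner check (z~3): stand front-left and right
out=c-41.5*x;ball=out-150*x;print("outlet",out,"ball",ball)
# grille centre seen in top view (crop 232,202)
o,r=ray(f,335+232*.26,62+203*.26);p=onz(f,335+232*.26,62+203*.26,130);print("grille px ->",p,"proj outlet",proj(f,[*out,130]),(335+232*.26,62+203*.26))
mv([495,10,236],yaw=1.73)
# mat-free check of tray from w7
E
```

```text
[ 727. -231.] 143.0
[ 753. -372.] 65.0
[ 690. -384.] 146.0
[ 659. -241.] 68.0
yaw 0.19591920322079273 depthdir 0.16715632759502325 centre [ 707.35074237 -306.95478607]
outlet [ 666.64467288 -315.03351783] ball [ 519.51430124 -344.2337531 ]
grille px -> [ 671.25861105 -316.99560528  130.        ] proj outlet [394.59100974 116.59621896] (395.32, 114.78)
shift [0.0477 0.2966 0.0296] rot [ 0.3875 -0.3337 -1.7027] dist 0.302 ang 101.9
```

Request:
drive_tool --targets '[0.048,0.297,0.03,0.3875,-0.334,-1.703,1,0.048,0.297,0.03,0.3875,-0.334,-1.703,1,0.048,0.297,0.03,0.3875,-0.334,-1.703,1,0.048,0.297,0.03,0.3875,-0.334,-1.703,1,0.048,0.297,0.03,0.3875,-0.334,-1.703,1,0.048,0.297,0.03,0.3875,-0.334,-1.703,1,0.048,0.297,0.03,0.3875,-0.334,-1.703,1,0.048,0.297,0.03,0.3875,-0.334,-1.703,1,0.048,0.297,0.03,0.3875,-0.334,-1.703,1,0.048,0.297,0.03,0.3875,-0.334,-1.703,1,0.048,0.297,0.03,0.3875,-0.334,-1.703,1,0.048,0.297,0.03,0.3875,-0.334,-1.703,1]'

```text
clock: 11.18
eef_pos: [495.3, 5.1, 286.1]
tcp_rot: [3.038, -0.172, 0.983]
contact_force: [0.7, 0.0, 0.2]
opening: 0.997
```

```bash
python3 - <<'E'
from h import *
mv([495,10,236],yaw=1.73)
E
```

```text
shift [ 0.0045 -0.0026 -0.0035] rot [ 0.1626 -0.1255 -0.7535] dist 0.006 ang 44.8
```

Request:
drive_tool --targets '[0.0045,-0.0026,-0.0035,0.1626,-0.1255,-0.7535,1,0.0045,-0.0026,-0.0035,0.1626,-0.1255,-0.7535,1,0.0045,-0.0026,-0.0035,0.1626,-0.1255,-0.7535,1,0.0045,-0.0026,-0.0035,0.1626,-0.1255,-0.7535,1,0.0045,-0.0026,-0.0035,0.1626,-0.1255,-0.7535,1,0.0045,-0.0026,-0.0035,0.1626,-0.1255,-0.7535,1,0.0045,-0.0026,-0.0035,0.1626,-0.1255,-0.7535,1,0.0045,-0.0026,-0.0035,0.1626,-0.1255,-0.7535,1,0.0045,-0.0026,-0.0035,0.1626,-0.1255,-0.7535,1]'

```text
clock: 11.93
eef_pos: [494.8, 13.3, 290.5]
tcp_rot: [3.14, -0.002, 1.724]
contact_force: [-0.0, 0.4, 1.5]
opening: 1.004
```

```bash
python3 - <<'E'
from h import *
import pickle
s=sense();print(s["eef_pos"],s["tcp_rot"],s["qpos"].round(2))
f=grab_frame("wrist");g=grab_frame("top");pickle.dump((f,g),open("w8.pkl","wb"))
cv2.imwrite("pics/w8.png",cv2.resize(f["color"],(800,600),interpolation=cv2.INTER_CUBIC))
mv([495,10,78],yaw=1.73)
E
```

```text
[494.7643568   13.3413732  290.50751691] [ 3.13992061e+00 -1.64761854e-03  1.72434873e+00] [ 0.02  0.16  1.92  0.    1.06 -0.13]
shift [-0.0035 -0.0006  0.1589] rot [ 0.0022 -0.0015 -0.005 ] dist 0.159 ang 0.3
```

View pics/w8.png

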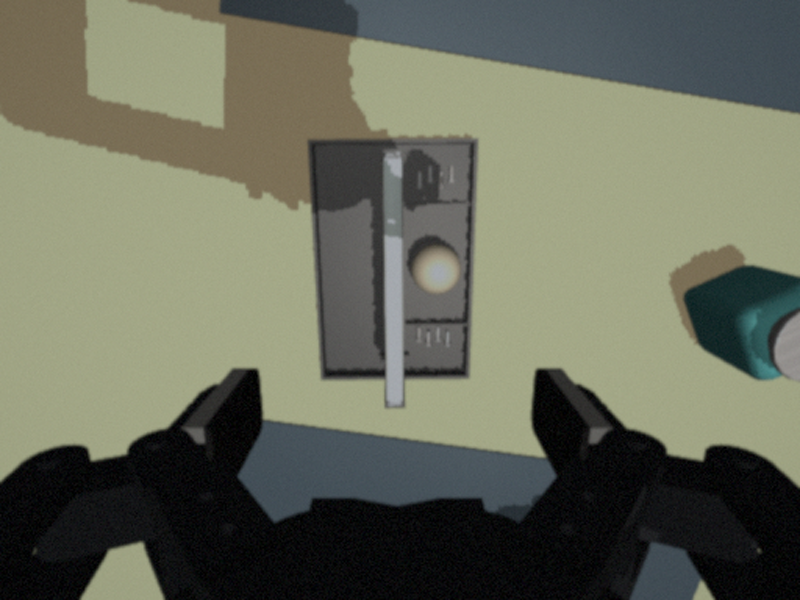

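The bar runs (393,152)–(395,407) and lies centred between the fingers. The ball is at (436,268), in its pocket.

```bash
python3 - <<'E'
from h import *
import pickle
f,g=pickle.load(open("w8.pkl","rb"));k=.64
a=onz(f,393*k,152*k,82);b=onz(f,395*k,407*k,82);d=b-a;print(a,b,(a+b)/2,np.linalg.norm(d),np.arctan2(-d[0],d[1]))
print("ball",onz(f,436*k,268*k,22))
m=(a+b)/2
yaw=np.arctan2(abs(d[1]),d[0]*np.sign(d[1])); print(yaw)
mv([m[0],m[1],78],yaw=yaw)
E
```

```text
[481.77127959  91.97907627  82.        ] [508.01881488 -70.76962985  82.        ] [494.89504723  10.60472321  82.        ] 164.85167408961348 -2.981693040975539
ball [525.92405277  16.98758245  22.        ]
1.7306959394091508
shift [-0.0029 -0.0006  0.159 ] rot [ 0.0022 -0.0015 -0.0056] dist 0.159 ang 0.4
```

Request:
drive_tool --targets '[-0.001,0,0.02,0.001,-0.001,-0.005,0.6,-0.003,0,0.05,0.002,-0.0015,-0.0055,0.6,-0.003,-0.0005,0.085,0.002,-0.0015,-0.0055,0.6,-0.003,-0.0005,0.115,0.002,-0.0015,-0.0055,0.6,-0.003,-0.0005,0.138,0.002,-0.0015,-0.0055,0.6,-0.003,-0.0005,0.152,0.002,-0.0015,-0.0055,0.6,-0.003,-0.0005,0.159,0.002,-0.0015,-0.0055,0.6,-0.003,-0.0005,0.159,0.002,-0.0015,-0.0055,0.6,-0.003,-0.0005,0.159,0.002,-0.0015,-0.0055,0.6,-0.003,-0.0005,0.159,0.002,-0.0015,-0.0055,0.6]'

```text
clock: 12.87
eef_pos: [496.0, 10.6, 133.4]
tcp_rot: [3.139, 0.001, 1.733]
contact_force: [0.6, 0.0, -0.4]
opening: 0.599
```

Request:
drive_tool --targets '[0,0,0,0,0,0,0.5,0,0,0,0,0,0,0.4,0,0,0,0,0,0,0.33,0,0,0,0,0,0,0.28,0,0,0,0,0,0,0.24,0,0,0,0,0,0,0.21,0,0,0,0,0,0,0.18,0,0,0,0,0,0,0.15,0,0,0,0,0,0,0,0,0,0,0,0,0,0,0,0,0,0,0,0,0,0,0,0,0,0,0,0]' --force 80

```text
clock: 13.87
eef_pos: [494.7, 10.6, 132.4]
tcp_rot: [-3.141, 0.0, 1.733]
contact_force: [-2.8, 0.1, 5.3]
opening: 0.119
```

Request:
drive_tool --targets '[0,0,-0.002,0,0,0,0,0,0,-0.006,0,0,0,0,0,0,-0.013,0,0,0,0,0,0,-0.023,0,0,0,0,0,0,-0.036,0,0,0,0,0,0,-0.051,0,0,0,0,0,0,-0.066,0,0,0,0,0,0,-0.08,0,0,0,0,0,0,-0.092,0,0,0,0,0,0,-0.1,0,0,0,0,0,0,-0.106,0,0,0,0,0,0,-0.108,0,0,0,0]'

```text
clock: 14.87
eef_pos: [495.5, 10.6, 241.5]
tcp_rot: [3.14, 0.001, 1.733]
contact_force: [0.6, -0.1, -4.1]
opening: 0.122
```

Request:
drive_tool --targets '[0,0,0,0,0,0,0,0,0,0,0,0,0,0,0,0,0,0,0,0,0,0,0,0,0,0,0,0,0,0,0,0,0,0,0]'

```text
clock: 15.28
eef_pos: [495.0, 10.6, 239.9]
tcp_rot: [-3.141, 0.0, 1.733]
contact_force: [-0.6, 0.5, -4.7]
opening: 0.122
```

```bash
python3 - <<'E'
from h import *
import pickle
s=sense();print(s["eef_pos"],s["tcp_rot"],s["contact_force"],s["wrist_torque"],s["qpos"].round(2))
f=grab_frame("wrist");pickle.dump(f,open("w9.pkl","wb"))
# ball by colour: bright warm blob
c=f["color"].astype(int); h=cv2.cvtColor(f["color"],cv2.COLOR_BGR2HSV)
gz=s["eef_pos"][2]-54-78.4+22
hc=cv2.HoughCircles(cv2.GaussianBlur(f["color"][:,:,2],(3,3),0),cv2.HOUGH_GRADIENT,1,40,param1=100,param2=18,minRadius=15,maxRadius=45)
print(hc[0][:4] if hc is not None else None)
E=[]
x=s["eef_pos"][:2];a=s["tcp_rot"][2]-np.pi/2
exp=np.array([*(x+32*np.array([np.cos(a),np.sin(a)])),gz]);print("exp ball",exp,"px",proj(f,exp))
yw=.19;X=np.array([np.cos(yw),np.sin(yw)]);b=np.array([520,-344.]);
h=b-32*X; mv([h[0],h[1],186.4],yaw=yw+np.pi/2);print(h)
E
```

```text
[494.96260144  10.62320045 239.85113018] [-3.14091180e+00  1.81628799e-04  1.73339165e+00] [-0.59226796  0.50776082 -4.65709158] [0.04569742 0.01658658 0.00850098] [ 0.02  0.23  1.97 -0.    0.94 -0.14]
[[300.5 212.5  31.9]
 [307.5 103.5  41.1]
 [302.5 172.5  44.4]
 [265.5 106.5  29.9]]
exp ball [526.54053667  15.80335549 129.45113018] px [301.36873244 216.84953237]
shift [-3.549e-01 -6.480e-02 -3.000e-04] rot [-0.0004  0.0002 -0.0274] dist 0.361 ang 1.6
[ 488.57586448 -350.04348464]
```

The tray is lifted with the ball in its pocket: seen at (300,212), expected (301,217). Now a smooth carry to the ioniser.

Request:
drive_tool --targets '[-0.0018,-0.0003,0,0,0,-0.001,0,-0.007,-0.0013,0,0,0,-0.002,0,-0.0153,-0.0028,0,0,0,-0.003,0,-0.0263,-0.0048,0,0,0,-0.004,0,-0.0398,-0.0073,0,0,0,-0.005,0,-0.0555,-0.0102,0,0,0,-0.006,0,-0.073,-0.0134,0,0,0,-0.007,0,-0.092,-0.0169,0,0,0,-0.008,0,-0.1123,-0.0206,0,0,0,-0.01,0,-0.1336,-0.0245,0,0,0,-0.011,0,-0.1554,-0.0285,0,0,0,-0.012,0,-0.1775,-0.0325,0,0,0,-0.0137,0]'

```text
clock: 16.33
eef_pos: [491.4, -171.9, 240.5]
tcp_rot: [3.141, 0.001, 1.747]
contact_force: [-0.1, 0.7, -5.2]
opening: 0.122
```

Request:
drive_tool --targets '[-0.022,-0.0043,0,0,0,-0.001,0,-0.0439,-0.0086,0,0,0,-0.002,0,-0.065,-0.0128,0,0,0,-0.003,0,-0.0853,-0.0168,0,0,0,-0.004,0,-0.1042,-0.0205,0,0,0,-0.006,0,-0.1217,-0.024,0,0,0,-0.008,0,-0.1374,-0.0271,0,0,0,-0.009,0,-0.1509,-0.0297,0,0,0,-0.01,0,-0.1619,-0.0319,0,0,0,-0.011,0,-0.1701,-0.0335,0,0,0,-0.012,0,-0.1753,-0.0345,0,0,0,-0.013,0,-0.1771,-0.0349,0,0,0,-0.0137,0]'

```text
clock: 17.33
eef_pos: [488.6, -350.9, 240.4]
tcp_rot: [3.141, 0.0, 1.761]
contact_force: [-0.0, -0.2, -4.5]
opening: 0.12
```

Request:
drive_tool --targets '[0,0,0,0,0,0,0,0,0,0,0,0,0,0,0,0,0,0,0,0,0,0,0,0,0,0,0,0,0,0,0,0,0,0,0,0,0,0,0,0,0,0]'

```text
clock: 17.83
eef_pos: [488.7, -350.0, 240.5]
tcp_rot: [3.141, 0.0, 1.761]
contact_force: [-0.3, -0.1, -5.9]
opening: 0.121
```

```bash
python3 - <<'E'
from h import *
import pickle
s=sense();print(s["clock"],s["eef_pos"],s["tcp_rot"],s["contact_force"],s["qvel"].round(4),s["opening"])
f=grab_frame("wrist");g=grab_frame("scene");t=grab_frame("top");pickle.dump((f,g,t),open("w10.pkl","wb"))
a=s["tcp_rot"][2]-np.pi/2;x=s["eef_pos"][:2];B=x+32*np.array([np.cos(a),np.sin(a)])
z=s["eef_pos"][2]-54-78.4+22;yw=.19;X=np.array([np.cos(yw),np.sin(yw)]);d=B-[669,-316];print("ball exp",B,z,"in outlet",d@X,d@[-X[1],X[0]],z-130)
for n,q in(("wrist",f),("scene",g),("top",t)): print(n,proj(q,[*B,z]).round(1))
A=cv2.resize(g["color"][80:260,40:280],(533,400),interpolation=cv2.INTER_CUBIC);W=cv2.resize(f["color"],(267,200))
cv2.imwrite("pics/fin.png",cv2.convertScaleAbs(np.hstack([A,np.vstack([W,cv2.resize(t["color"][40:250,300:480],(267,200))])]),alpha=1.4))
E
```

```text
17.8333 [ 488.6561034  -349.97696778  240.51100949] [3.14127547e+00 3.04863660e-04 1.76118680e+00] [-0.32689761 -0.10627353 -5.92085568] [-0.0027  0.0016  0.0009  0.0001  0.     -0.0036] 0.12085538516747481
ball exp [ 520.0778767  -343.92121331] 130.1110094880829 in outlet -151.51532527034405 0.706517925649623 0.11100948808291378
wrist [301.2 216.8]
scene [180.5 121.8]
top [409.1 175.4]
```

View pics/fin.png

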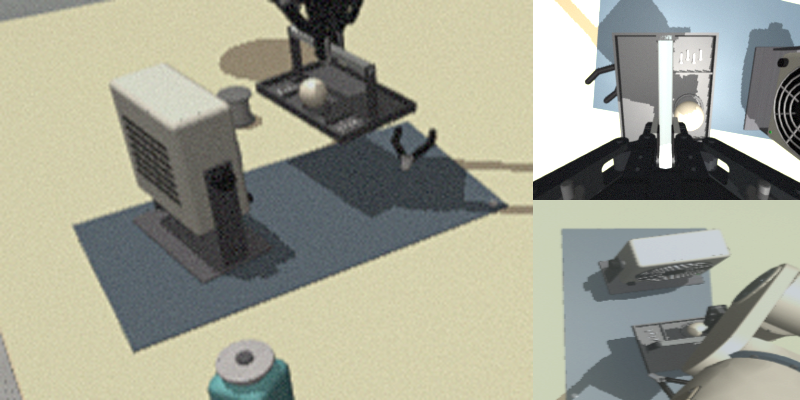

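The tray is held level in front of the grille. The ball shows in the scene view at native (181,121), expected (180.5,121.8). The cutters and dispenser have not moved, so I'm handing in.

```bash
python3 -c "
from rig import sign_off; print(sign_off())"
```

```text
the job is handed in; nothing more can be done
None
```

The module is home in the rack. I handed the job in with the tray held level and still at the ioniser, the ball in its pocket. The clock read 17.8 s of the 64 allowed. `sign_off` gives no verdict, so what follows is from my own last checks.

- **Module:** It went into the far rack's free slot at x = +8.5 mm. Its foot was down on the slot floor, with 15 N of contact. After I let go it stood upright in the pictures and its neighbours had not moved.
- **Tray:** I lifted it by the middle of its bar with an 80 N grip and carried it smoothly. The ball showed within about 1 px of where I expected it in the last scene view. Earlier, just after the lift, it was about 4 px off in the wrist view, roughly 2–3 mm and inside the pocket's play.
- **Final position:** The ball is about 151 mm ahead of the grille, within about 1 mm of its axis sideways and in height. That assumes my ioniser measurement, which came from the top view only: two readings of the grille centre differed by about 5 mm. The tool is tilted less than 0.001 rad. I saw no contact, and the cutters and dispenser looked undisturbed.

**What went wrong:** My first choice of slot drove joint 6 to its stop at 3.02 rad. I switched to the slot farther out, and joint 6 reached the stop once more on the way down. I then let the module go in about 4–5° off upright, within the slot's play.

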